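# Close the bench caliper on a lens cell and cover it

## Robot

A 6-joint arm with a two-finger parallel gripper is mounted at the origin on the work surface. World frame = base frame: x ahead of the robot, y to its left, z up, the work surface at z = 0. Lengths are in m, angles in degrees, forces in N, time in s.
With the tool pointing down it reaches from about 0.35 to 0.875 m from the base axis. Payload 4.2 kg.
Tool frame: the origin (TCP) lies midway between the tips of the shut fingers; the grasp point (between the pads) lies 19 mm behind it (bot.grip_point_offset is the z of the grasp point in the tool frame, in m); z points along the fingers, y is the line along which they close (so a half turn about z gives the same grasp; the last joint's range is limited). The gripper opens to 85 mm and grips with 20 to 120 N. Pads are 22 mm wide; open, the fingers measure 114 mm over their backs; the gripper's body (76 mm by 85 mm) begins 54 mm behind the grasp point. The pads swing forward as they close: fully open they stand 13 mm farther back than shut.
Start: joints at [-49.469, 22.042, 0.453, 0, -68.411, -14.817], TCP at [0.271, -0.563, 0.231] pointing down, gripper open.
Joint ranges: [-179.83, 179.83], [-69.29, 118.12], [-61.27, 80.66], [-181.25, 117.63], [-171.15, -9.14], [-177.46, 177.46]. Speed limits (degrees/s): [159.86, 159.86, 180, 180, 180, 180].

## Interface

Orientations are given as a 3x3 rotation matrix whose columns are the frame's x, y, z axes.
In Python, from rig import bot gives the robot as it stands.
- The arm moves only by the tool send_rows, never from a script. Its argument "increments" is a list of rows, each an object of numbers: "tx", "ty", "tz": the shift along the tool's x, y, z normalised to -1 to 1, where 1 is 0.15 m; "yaw": the turn about the tool's z normalised to -1 to 1, where 1 is 90 degrees; "claw": the opening, from -1 (shut) to 1 (fully open). In form: [{"tx": .., "ty": .., "tz": .., "yaw": .., "claw": ..}, ...]. A call has 1 to 20 rows; each row is the pose to reach, as a shift and turn from the pose commanded when the call began, along the tool's axes at that moment; what a row does not reach only later rows make up. A row lasts 1/8 s, in which the tool goes at most 62.5 mm and 10.7 degrees, less where a joint would pass 70% of its speed; a pose out of reach is approached as far as the arm can. A call with a number of a shift or a turn outside -1 to 1 is refused whole. A call with a gripper value outside its range is refused whole. The fingers move at their own pace and stop on an object; "squeeze" is the grip in N (left out, the last holds). Time passes only in rows, so rows that repeat a pose let the fingers close. It gives the time, the measured TCP pose, the force, the opening and the grip force at its end, in the units of the state.
- bot.get_state(): the state, without advancing time (a new reading comes with each control period).
- bot.get_image(name): name is "side" or "top"; returns the picture (420x560x3 uint8, red, green, blue); there is no depth.
- bot.camera_info(name): a dict with "vfov" (degrees; the focal length in pixels is half the picture's height over the tangent of half this angle, whatever the lens; pixels are square), "cx", "cy" (the principal point, pixels), "k1" (the pictures are not rectified: a ray, as slopes to the right and down, at radius r is drawn at 1 + k1 r^2 times it, then the intrinsics apply), "world_from_camera" (4x4, takes a point from camera to world coordinates). Camera axes: x right, y down, z forward; pixel columns grow to the right and rows downward; lengths in m; the calibration is good to about 2 mm. A picture is of the moment at which its call begins. camera_info takes no time and is no camera call.
- bot.finish_job(): hands the job in; it is judged then, once.
The state is a dict: "clock": time; "joints": joint angles; "qvel": joint speeds; "joint_torque": joint torques, N m; "position": TCP position; "ee_rot": TCP orientation; "contact_force": force on the tool from outside, world axes, zero at the start; "wrist_torque": the same for the moment, N m; "gripper_width": opening from 0.0 (shut) to 1.0 (fully open); "grip_force": force on a finger pad.
Only numpy, scipy, OpenCV 4.12 (cv2) and the standard library are available. Lean on these libraries where they do the work, as an engineer would, in place of code of your own. Each camera call takes 0.05 s, during which the arm holds its last target. There are 200 camera calls.

## Task

Take hold of the black knob and slide the caliper jaw gently shut on the copper lens cell, pushing the cell against the sprung brass anvil until the anvil's red pointer stands in the green band, and leave the jaw there. Then set the blue dust cover, without dropping it, onto the rim of the held cell so that it sits fully home and level. Leave the glass prism, the spirit level and the dish where they are.

Things in the scene. Friction and masses are not known exactly. Their poses are not given: they have to be found in the camera images.
- gauge: Bench caliper, fixed to the bench: grey bed plate 130 x 330 x 16 mm. Origin: centre of the underside of the bed; +y is the closing direction of the sliding jaw (towards the anvil), z up; bed top at z = 16 mm. A dark spring housing (70 x 36 mm, top 50 mm above the bench) stands at y = 124 to 160 mm, with a white top that has a green band 6 mm wide across it.
- jaw (a joint): Travel of the sliding jaw towards the anvil, m: 0 fully open (135 mm between the jaw pads with the anvil at rest), up to 0.11. About 6 N of slide friction keeps the jaw where it is left. With the cell in contact at both pads, jaw = 0.045 + anvil.
- jaw_knob (a point): Centre of the top of the black upright knob on the sliding steel jaw carriage; knob 24 mm in diameter, 40 mm tall, its top 80 mm above the bench. It stands 45 mm behind the jaw's contact face; the carriage top is 40 mm above the bench.
- jaw_pad (a point): Brass contact pad of the sliding jaw, 70 mm wide, 10 mm thick, from 1 to 28 mm above the bed. Point: middle of its contact face, at bed height; axes as the gauge's.
- anvil (a joint): Spring travel of the anvil, m: 0 at rest, grows to 0.014 (bottomed) as it is pushed away from the jaw; about 0.5 N per mm. The tip of its red pointer stands in the green band from 0.004 to 0.010; the middle is 0.007.
- anvil_pad (a point): Brass contact pad of the sprung anvil, 70 mm wide, 10 mm thick, from 1 to 28 mm above the bed. Point: middle of its contact face, at bed height (at rest at y = 100 mm of the gauge); axes as the gauge's.
- cell: Lens cell: round copper cup 90 mm in outside diameter, 44 mm high, wall 6 mm (mouth 78 mm), solid below 30 mm, stepped glass inside up to 37 mm; about 0.35 kg. It stands loose on the caliper bed between the pads. Origin: centre of its underside, z up.
- cover: Dust cover: blue disc 90 mm in diameter and 6 mm thick, with a dark spigot 72 mm in diameter and 6 mm deep below it, and on top a black knob 26 mm in diameter and 36 mm tall (48 mm over all); about 0.16 kg. Origin: centre of the underside of the spigot, z up. Seated, the disc rests on the cell's rim and this origin is 38 mm above the cell's origin.
- prism: Bystander: hexagonal pale blue-green flint glass prism lying on its side, 90 mm long (x), 52 mm across, 45 mm high. Origin: centre of its underside at the start.
- level: Bystander: boxwood spirit level 200 x 26 x 40 mm, long along its x. Origin: centre of its underside.
- dish: Bystander: round shallow pewter dish 120 mm in diameter, 26 mm high. Origin: centre of its underside.
Mind the look-alikes: they are no part of the job. Of the things that look like the cover, take the one that is farthest from the robot's base at the start.

How it is judged (in metres and radians):
On the way, in this order (a step that is already met when the one before it is completed fails the run):
1. The jaw is shut on the cell: both pads press on it and the pointer is in the green band (anvil 3 to 11 mm) (value of joint anvil between 0.003 and 0.011 m and contact force between each of jaw, anvil and cell above 0.5 N), for 0.3 s.
2. The cover sits on the rim of the cell, fully home and level (horizontal distance between cover and cell below 0.005 m and z of cover in the frame of cell between 0.036 and 0.0398 m and angle between the z axis of cover and the z axis of cell, either way round below 0.035 rad and angle between cover's own z axis and vertical below 0.05 rad), for 0.2 s.
At the end, for the whole second after the job is handed in: The cell stands upright on the bed (0.05 rad), each pad pressing on it with over 0.5 N, the anvil in by 3 to 11 mm; the cover rests on the rim: centred within 5 mm, origin 36 to 39.8 mm above the cell's, parallel to the cell within 0.035 rad, level within 0.05 rad, at rest (all of step 1 and all of step 2 and angle between cell's own z axis and vertical below 0.05 rad and z of cell in the frame of gauge below 0.02 m and linear speed of cover below 0.02 m/s); the robot touches nothing.
It fails at once if the cell is squeezed with more than 25 N (contact force between jaw and cell above 25 N).
It fails at once if the spring anvil is driven to its end stop (over 13.5 mm) (value of joint anvil above 0.0135 m).
It fails at once if the cover is dropped (moves faster than 0.4 m/s with no finger on it) (linear speed of cover above 0.4 m/s and contact force between the fingers and cover below 0.05 N).
It fails at once if the prism, the level or the dish is moved by more than 15 mm (distance of any of prism, level, dish from where it was at the start of the episode above 0.015 m).
It also fails if it takes over 51 s, if anything falls off the work surface, if the arm or the gripper's body presses on something with over 40 N, if the wrist force passes 120 N, or if a joint passes its speed limit or range.

## Working session

There is one attempt and no reset: what is moved stays moved. The work goes in short steps, Python scripts to look and compute and a tool call to move; the robot and the scene stay as the last step left them, time stands still between calls to the robot, and variables do not carry over. Pictures are saved under pics/ and viewed, at most 10 in all, crops included, and the job is handed in when it is done.

Besides the shell and the picture viewer there is one more tool, called after ">>>" as a command line: name --argument value ..., lists and objects as JSON in quotes. send_rows: Moves the arm, as the interface text tells. Scaled input: -1 to 1 covers 0.15 m each way for a shift and 90 degrees each way for a turn. Its arguments: {"type":"object","properties":{"increments":{"type":"array","items":{"type":"object","properties":{"tx":{"type":"number","minimum":-1,"maximum":1},"ty":{"type":"number","minimum":-1,"maximum":1},"tz":{"type":"number","minimum":-1,"maximum":1},"yaw":{"type":"number","minimum":-1,"maximum":1},"claw":{"type":"number"}}}},"squeeze":{"type":"number"}},"required":["increments"]}

```bash
mkdir -p pics; ls; python3 - <<'E'
from rig import bot
import cv2
for n in("side","top"):
    im=bot.get_image(n); cv2.imwrite(f"pics/{n}0.png",im[:,:,::-1]); print(n,bot.camera_info(n))
print(bot.get_state(),bot.grip_point_offset)
E
```

```text
pics
side {'vfov': 44.095186788960284, 'cx': 268.22138058406347, 'cy': 209.83808625790854, 'k1': -0.1474439561801699, 'world_from_camera': array([[ 0.78503136, -0.33391154,  0.52175554, -0.30639574],
       [-0.61925645, -0.40164828,  0.6746852 , -1.00500232],
       [-0.01572296, -0.85274952, -0.52208337,  0.88410547],
       [ 0.        ,  0.        ,  0.        ,  1.        ]])}
top {'vfov': 43.07495413023499, 'cx': 271.40622059708375, 'cy': 211.9071077083603, 'k1': -0.0779681344148114, 'world_from_camera': array([[ 1.22545354e-03, -9.85608651e-01,  1.69038711e-01,
         2.21840398e-01],
       [-9.99956525e-01, -2.77031557e-03, -8.90356249e-03,
         1.53693567e-02],
       [ 9.24371878e-03, -1.69020451e-01, -9.85569196e-01,
         1.54574116e+00],
       [ 0.00000000e+00,  0.00000000e+00,  0.00000000e+00,
         1.00000000e+00]])}
{'clock': 0.1, 'joints': array([-4.94693154e+01,  2.20870172e+01,  3.88763426e-01, -2.48197180e-02,
       -6.84108316e+01, -1.48173979e+01]), 'qvel': array([ 0.01755673, -0.03238623,  0.18854461,  0.08417654, -0.00641825,
        0.02718561]), 'joint_torque': array([-6.91944442e-04, -3.93319273e+01,  1.88929367e+01,  4.19794410e+00,
       -2.56631349e-03, -4.12396304e-07]), 'position': array([ 0.27097159, -0.56263951,  0.23033318]), 'ee_rot': array([[-9.01045697e-01, -4.33723167e-01, -9.31088433e-04],
       [-4.33724155e-01,  9.01044082e-01,  1.70880740e-03],
       [ 9.78023675e-05,  1.94354909e-03, -9.99998107e-01]]), 'contact_force': array([-0.32832591,  0.41889828,  0.43685435]), 'wrist_torque': array([-0.02132558, -0.01688346,  0.00481249]), 'grip_force': 0.0, 'gripper_width': 0.9988661233268792} -0.0187
```

View pics/side0.png

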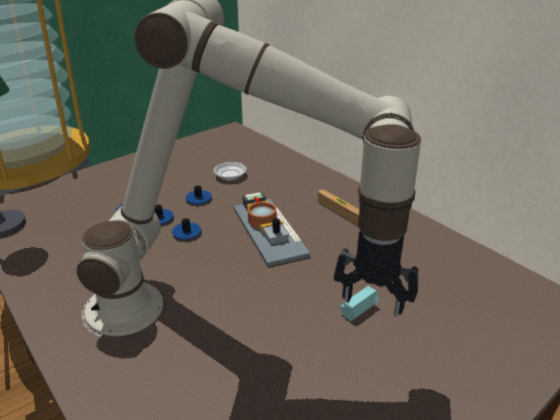

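View pics/top0.png

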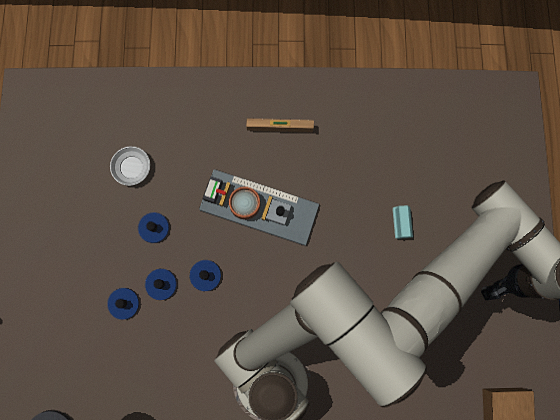

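Top view: dish (130,167), level (280,124), gauge (260,207) with cell (244,203), black knob (281,212), anvil end at (215,190), prism (402,222). Cover candidates in the top view: (154,227), (161,284), (124,303), (206,275). The base is at about (272,395), so (154,227) looks farthest. In the side view that one is at (198,197). I'll measure next.

```bash
cat > h.py <<'E'
import numpy as np, cv2
from rig import bot
def ray(n,u,v):
    c=bot.camera_info(n); f=210/np.tan(np.radians(c['vfov']/2))
    K=np.array([[f,0,c['cx']],[0,f,c['cy']],[0,0,1]])
    p=cv2.undistortPoints(np.array([[[u,v]]],float),K,np.array([c['k1'],0,0,0,0]))[0,0]
    # note: distortion model identical to OpenCV k1
    T=c['world_from_camera']; d=T[:3,:3]@np.array([p[0],p[1],1]); return T[:3,3],d/np.linalg.norm(d)
def onz(n,u,v,z):
    o,d=ray(n,u,v); return o+d*(z-o[2])/d[2]
def tri(pa,pb,na="top",nb="side"):
    o1,d1=ray(na,*pa); o2,d2=ray(nb,*pb)
    s=np.linalg.lstsq(np.c_[d1,-d2],o2-o1,rcond=None)[0]
    a=o1+s[0]*d1; b=o2+s[1]*d2; return (a+b)/2,np.linalg.norm(a-b)
def pix(n,P):
    c=bot.camera_info(n); f=210/np.tan(np.radians(c['vfov']/2)); T=np.linalg.inv(c['world_from_camera'])
    q=T[:3,:3]@np.array(P)+T[:3,3]; a=q[:2]/q[2]; a=a*(1+c['k1']*(a@a)); return a*f+[c['cx'],c['cy']]
def blobs(m,mn=15):
    n,l,s,c=cv2.connectedComponentsWithStats(m.astype(np.uint8)); return [(c[i].round(1),s[i].tolist()) for i in range(1,n) if s[i,4]>=mn]
E
python3 - <<'E'
from h import *
for n in("top","side"):
    im=cv2.imread(f"pics/{n}0.png"); hsv=cv2.cvtColor(im,cv2.COLOR_BGR2HSV); H,S,V=cv2.split(hsv)
    print(n,"blue"); 
    for c,s in blobs((H>100)&(H<130)&(S>130)&(V>40),60):
        w=onz(n,*c,.012); print(c,s,w.round(4),np.hypot(*w[:2]).round(3))
    print("copper")
    for c,s in blobs((H<15)&(S>120)&(V>90),30): 
        if s[4]<2000: print(c,s,onz(n,*c,.06).round(4))
    print("black")
    for c,s in blobs(V<35,20):
        if s[4]<3000: print(c,s)
t=cv2.imread("pics/top0.png"); s=cv2.imread("pics/side0.png")
a=cv2.resize(t[160:250,110:330],(792,324),interpolation=cv2.INTER_CUBIC)
b=cv2.resize(s[160:270,180:320],(350,275),interpolation=cv2.INTER_CUBIC)
o=np.zeros((600,792,3),np.uint8); o[:324]=a;o[324:599,:350]=b
o[324:599,360:710]=cv2.resize(s[180:250,140:229],(350,275),interpolation=cv2.INTER_CUBIC); cv2.imwrite("pics/crop1.png",o)
E
```

```text
top blue
[153.1 227.5] [139, 213, 30, 30, 592] [0.4378 0.3464 0.012 ] 0.558
[204.6 275.1] [190, 260, 31, 31, 636] [0.3004 0.193  0.012 ] 0.357
[160.3 283.9] [146, 269, 30, 31, 628] [0.2746 0.3198 0.012 ] 0.421
[122.7 303.1] [108, 288, 31, 31, 617] [0.2193 0.4261 0.012 ] 0.479
copper
[74.  35.9] [48, 6, 54, 62, 1976] [1.0209 0.6062 0.06  ]
[111.9  36.8] [99, 7, 27, 60, 987] [1.0163 0.4883 0.06  ]
[264.6  27.8] [253, 12, 25, 32, 550] [1.0449 0.0234 0.06  ]
[290.9  40. ] [279, 13, 25, 54, 871] [ 1.0048 -0.0564  0.06  ]
[316.2  39.9] [305, 15, 24, 52, 848] [ 1.0059 -0.1332  0.06  ]
[343.   31.7] [330, 16, 25, 33, 478] [ 1.0342 -0.2155  0.06  ]
[474.4  42.5] [455, 23, 49, 47, 1051] [ 1.0067 -0.6213  0.06  ]
[516.3  48.1] [504, 27, 25, 44, 572] [ 0.9919 -0.7535  0.06  ]
[542.8  41. ] [531, 29, 22, 24, 282] [ 1.0189 -0.8423  0.06  ]
[553.5 123.2] [541, 30, 19, 209, 1518] [ 0.75  -0.847  0.06 ]
[265.   55.1] [253, 45, 25, 22, 376] [0.9548 0.0218 0.06  ]
[493.4  56.7] [481, 45, 26, 25, 373] [ 0.9609 -0.6774  0.06  ]
[537.   62.7] [534, 54, 7, 19, 62] [ 0.945  -0.8152  0.06  ]
[541.1  87.5] [5
[... 1467 characters left out ...]
80, 24, 23, 53]
[517.3 389.4] [510, 388, 14, 3, 20]
[326.5 408.1] [316, 395, 17, 25, 40]
[303.8 412. ] [297, 402, 13, 18, 54]
[ 63.8 414.8] [53, 410, 20, 10, 49]
side blue
[198.2 197.4] [186, 191, 25, 13, 229] [0.4331 0.3364 0.012 ] 0.548
[165.7 216.3] [159, 210, 14, 14, 137] [0.2887 0.3004 0.012 ] 0.417
[186.4 231.5] [173, 223, 28, 17, 316] [0.2956 0.1821 0.012 ] 0.347
copper
[260.2 212.2] [247, 197, 29, 31, 287] [0.4901 0.0648 0.06  ]
black
[197.5 191.7] [195, 187, 6, 11, 60]
[371.7 205.2] [361, 199, 23, 11, 45]
[158.4 210.8] [155, 206, 7, 12, 63]
[275.8 225.5] [273, 219, 7, 14, 73]
[185.7 225.4] [182, 220, 8, 12, 77]
[378.5 269.1] [334, 232, 83, 81, 2672]
[ 95.4 307.2] [92, 305, 7, 5, 20]
```

View pics/crop1.png

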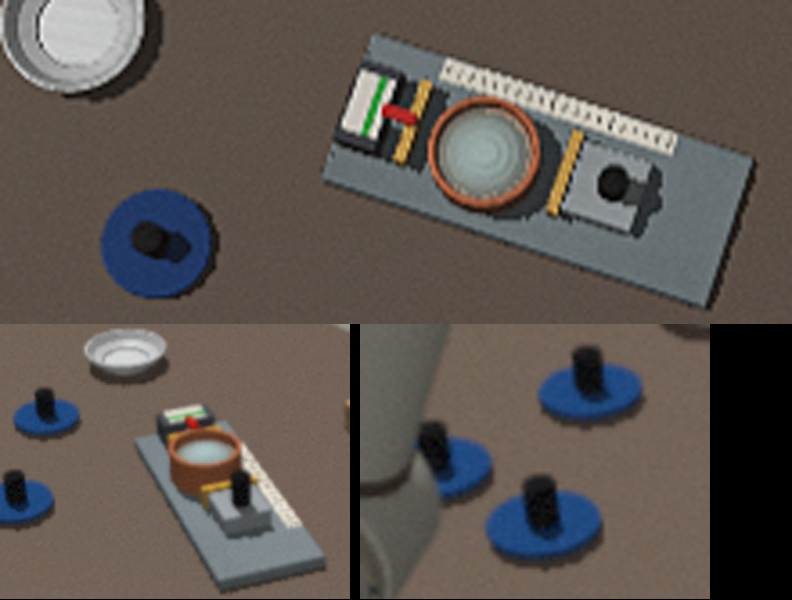

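Crop: the target cover is disc (154,227) in the top view, upright with its knob at (151.9,226.5). The side view shows it with knob at (197.5,191). The cell sits loose between the pads, with a gap on each side. The jaw knob is at (280,211) in the top view and (276,221) in the side view. Next: refined fits.

```bash
python3 - <<'E'
from h import *
def msk(n,f):
    im=cv2.imread(f"pics/{n}0.png"); return f(*[c.astype(int) for c in cv2.split(cv2.cvtColor(im,cv2.COLOR_BGR2HSV))])
def hull(n,f,box):
    m=msk(n,f).astype(np.uint8); k=np.zeros_like(m); x0,x1,y0,y1=box; k[y0:y1,x0:x1]=m[y0:y1,x0:x1]
    return cv2.convexHull(cv2.findNonZero(k))
blue=lambda H,S,V:(H>100)&(H<130)&(S>110)&(V>40)
cop=lambda H,S,V:(H<15)&(S>110)&(V>70)
def fit(h,n,z):
    P=np.array([onz(n,*p[0],z)[:2] for p in h]); (c,r)=cv2.minEnclosingCircle(P.astype(np.float32)*1000); return np.round(c,1),round(r,1)
h=hull("top",blue,(135,172,208,247)); print("cover top disc",cv2.fitEllipse(h),fit(h,"top",.010))
h=hull("top",cop,(228,262,184,222)); print("cell rim",cv2.fitEllipse(h),fit(h,"top",.058))
h2=hull("side",blue,(184,213,185,206)); e=cv2.fitEllipse(h2); print("side disc",e)
# triangulations
print("cover knob top", tri((151.7,226.3),(197.8,189)))
print("jaw knob top", tri((279.9,210.8),(275.9,221)))
for n,c in (("top",(151.7,226.3)),("top",(279.9,210.8))): print(onz(n,*c,.048),onz(n,*c,.08))
# predicted pixel of knob tops
for P in ([.437,.346,.048],):print(pix("side",P),pix("top",P))
# bed
m=msk("top",lambda H,S,V:(H>85)&(H<120)&(S>25)&(S<110)&(V>70)).astype(np.uint8)
k=np.zeros_like(m);k[165:250,195:325]=m[165:250,195:325]
n,l,s,c=cv2.connectedComponentsWithStats(k); i=1+s[1:,4].argmax(); pts=cv2.findNonZero((l==i).astype(np.uint8))
W=np.array([onz("top",*p[0],.016)[:2]*1000 for p in cv2.convexHull(pts)],np.float32); print("bed",cv2.minAreaRect(W),cv2.boxPoints(cv2.minAreaRect(W)))
yel=lambda H,S,V:(H>15)&(H<30)&(S>110)&(V>90)
for c,s in blobs(msk("top",yel),15):
    if 200<c[0]<300 and 150<c[1]<250: print("brass",c,s,onz("top",*c,.044))
E
```

```text
cover top disc ((153.124755859375, 227.36553955078125), (29.42802619934082, 30.432992935180664), 57.04380416870117) (array([438.6, 346.8]), 44.5)
cell rim ((243.93829345703125, 201.8046875), (30.555971145629883, 31.17670440673828), 83.103271484375) (array([506.1,  80.1]), 45.0)
side disc ((198.00096130371094, 196.82080078125), (13.574851036071777, 25.526695251464844), 85.43116760253906)
cover knob top (array([0.43813992, 0.34431853, 0.03916414]), np.float64(0.0015915630690673203))
jaw knob top (array([ 0.47853726, -0.02259697,  0.07593473]), np.float64(0.0032377449979148834))
[0.43617175 0.34275912 0.048     ] [0.43159245 0.33576427 0.08      ]
[ 0.48200165 -0.02242931  0.048     ] [ 0.47644317 -0.02162172  0.08      ]
[196.78923021 186.65062163] [150.58033252 226.00817138]
bed ((573.1817016601562, 116.53046417236328), (50.979793548583984, 26.88993263244629), 51.90861511230469) [[546.875    104.76364 ]
 [568.0381    88.174774]
 [599.4884   128.29729 ]
 [578.3253   144.88615 ]]
brass [226.5 186.6] [224, 182, 6, 11, 33] [0.55317399 0.13154393 0.044     ]
brass [221.8 199.7] [219, 195, 7, 11, 38] [0.51461055 0.14444547 0.044     ]
brass [266.3 207.6] [262, 196, 10, 24, 82] [0.49189905 0.01646025 0.044     ]
```

```bash
python3 - <<'E'
from h import *
c=lambda x,y:((x+.5)/3.6-.5+110,(y+.5)/3.6-.5+160)
C=[onz("top",*c(*p),.016)[:2]*1000 for p in((373,35),(752,157),(708,308),(323,181))]
C=np.array(C);print(C.round(1)); print([np.linalg.norm(C[i]-C[i-1]).round(1) for i in range(4)])
u=(C[0]-C[1])+(C[3]-C[2]); u/=np.linalg.norm(u); print("axis",u,np.degrees(np.arctan2(u[1],u[0])))
v=(C[1]-C[2])+(C[0]-C[3]); print(np.degrees(np.arctan2(v[1],v[0]))+90)
o=C.mean(0); r=np.array([u[1],-u[0]]); print("origin",o)
def g(nm,P): P=np.array(P)[:2]*1000-o; print(nm,"x",(P@r).round(1),"y",(P@u).round(1))
g("cell",(.5061,.0801)); g("knob",onz("top",279.9,210.8,.08)); g("anvilpad+5 (105)",(.5339,.138)); g("jawpad-5",(.4919,.0165))
for nm,p,z in(("band mid",(377,104),.05),("pointer base",(415,118),.05),("pointer tip",(384,110),.05),("jawpad ends",(580,133),.044),("jawpad ends",(553,213),.044),("anvil ends",(429,83),.044),("anv",(399,162),.044)): g(nm,onz("top",*c(*p),z))
g("cov",(.4386,.3468))
E
```

```text
[[ 611.5  173.8]
 [ 510.3 -136.5]
 [ 386.9  -99.4]
 [ 489.5  211.9]]
[np.float64(127.8), np.float64(326.3), np.float64(128.9), np.float64(327.8)]
axis [0.31147108 0.95025563] 71.85209290643466
72.9709193680356
origin [499.55051284  37.44802482]
cell x -7.1 y 42.6
knob x -3.6 y -63.3
anvilpad+5 (105) x 1.3 y 106.2
jawpad-5 x -0.7 y -22.3
band mid x 4.2 y 136.6
pointer base x 3.0 y 104.0
pointer tip x 1.4 y 129.6
jawpad ends x 33.9 y -24.4
jawpad ends x -34.4 y -24.3
anvil ends x 34.7 y 103.6
anv x -33.9 y 105.3
cov x -154.3 y 275.0
```

>>> send_rows --increments '[{"tx": -0.24,"ty": 0.22,"claw": 0.06},{"tx": -0.48,"ty": 0.44,"claw": 0.06},{"tx": -0.72,"ty": 0.66,"claw": 0.06},{"tx": -0.936,"ty": 0.882,"claw": 0.06}]'

```text
$.increments[0]: bad value
```

>>> send_rows --increments '[{"tx": -0.24,"ty": 0.22,"claw": 0.06},{"tx": -0.48,"ty": 0.44,"claw": 0.06},{"tx": -0.72,"ty": 0.66,"claw": 0.06},{"tx": -0.936,"ty": 0.882,"claw": 0.06}]'

```text
$.increments[0]: bad value
```

>>> send_rows --increments '[{"tx": -0.24,"ty": 0.22,"yaw": 0.1,"claw": 0.06},{"tx": -0.48,"ty": 0.44,"yaw": 0.2,"claw": 0.06},{"tx": -0.72,"ty": 0.66,"yaw": 0.3,"claw": 0.06},{"tx": -0.936,"ty": 0.882,"yaw": 0.4,"claw": 0.06},{"tx": -0.936,"ty": 0.882,"yaw": 0.485,"claw": 0.06},{"tx": -0.936,"ty": 0.882,"yaw": 0.485,"claw": 0.06},{"tx": -0.936,"ty": 0.882,"yaw": 0.485,"claw": 0.06}]'

```text
$.increments[0]: bad value
```

```bash
python3 - <<'E'
from h import *
s=bot.get_state(); print(s['clock'],s['position'],s['ee_rot'].round(4),s['gripper_width'],s['contact_force'],s['joints'])
im=bot.get_image("side"); cv2.imwrite("pics/s1.png",cv2.resize(im[120:280,160:380],(770,560),interpolation=cv2.INTER_CUBIC)[:,:,::-1])
E
```

```text
0.1 [ 0.27097159 -0.56263951  0.23033318] [[-9.010e-01 -4.337e-01 -9.000e-04]
 [-4.337e-01  9.010e-01  1.700e-03]
 [ 1.000e-04  1.900e-03 -1.000e+00]] 0.9988661233268792 [-0.32832591  0.41889828  0.43685435] [-4.94693154e+01  2.20870172e+01  3.88763426e-01 -2.48197180e-02
 -6.84108316e+01 -1.48173979e+01]
```

View pics/s1.png

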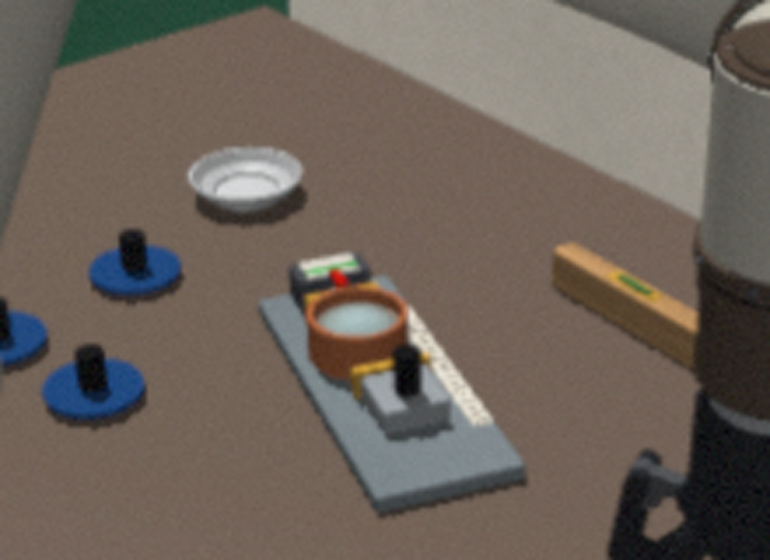

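The picture shows the scene unchanged, because the moves were refused ("bad value"). I'll resend with all five keys in every row.

>>> send_rows --increments '[{"tx": -0.24,"ty": 0.22,"tz": 0,"yaw": 0,"claw": 0.06},{"tx": -0.48,"ty": 0.44,"tz": 0,"yaw": 0,"claw": 0.06},{"tx": -0.72,"ty": 0.66,"tz": 0,"yaw": 0,"claw": 0.06},{"tx": -0.936,"ty": 0.882,"tz": 0,"yaw": 0,"claw": 0.06}]' --squeeze 30

```text
clock: 0.65
position: [0.3406, -0.3814, 0.231]
ee_rot: [[-0.901, -0.434, -0.0], [-0.434, 0.901, 0.0], [0.0, 0.0, -1.0]]
contact_force: [0.9, -0.3, 0.3]
gripper_width: 0.531
grip_force: 0.0
```

>>> send_rows --increments '[{"tx": -0.24,"ty": 0.22,"tz": 0,"yaw": 0,"claw": 0.06},{"tx": -0.48,"ty": 0.44,"tz": 0,"yaw": 0,"claw": 0.06},{"tx": -0.72,"ty": 0.66,"tz": 0,"yaw": 0,"claw": 0.06},{"tx": -0.936,"ty": 0.882,"tz": 0,"yaw": 0,"claw": 0.06}]'

```text
clock: 1.15
position: [0.4097, -0.2012, 0.2312]
ee_rot: [[-0.901, -0.434, 0.0], [-0.434, 0.901, 0.0], [-0.0, 0.0, -1.0]]
contact_force: [0.4, 0.6, -0.4]
gripper_width: 0.531
grip_force: 0.0
```

>>> send_rows --increments '[{"tx": -0.24,"ty": 0.22,"tz": 0.1,"yaw": 0.1,"claw": 0.06},{"tx": -0.48,"ty": 0.44,"tz": 0.2,"yaw": 0.2,"claw": 0.06},{"tx": -0.72,"ty": 0.66,"tz": 0.3,"yaw": 0.3,"claw": 0.06},{"tx": -0.936,"ty": 0.882,"tz": 0.4,"yaw": 0.4,"claw": 0.06},{"tx": -0.936,"ty": 0.882,"tz": 0.5,"yaw": 0.485,"claw": 0.06},{"tx": -0.936,"ty": 0.882,"tz": 0.5,"yaw": 0.485,"claw": 0.06},{"tx": -0.936,"ty": 0.882,"tz": 0.5,"yaw": 0.485,"claw": 0.06}]'

```text
clock: 2.02
position: [0.4786, -0.0231, 0.1568]
ee_rot: [[-0.952, 0.307, 0.001], [0.307, 0.952, -0.0], [-0.001, 0.0, -1.0]]
contact_force: [0.7, -0.7, -0.6]
gripper_width: 0.53
grip_force: 0.0
```

```bash
python3 - <<'E'
from h import *
s=bot.get_state(); print(s['clock'],s['position'],s['ee_rot'].round(4),s['gripper_width'],s['contact_force'],s['joints'])
im=bot.get_image("side");im2=bot.get_image("top"); 
o=np.zeros((600,800,3),np.uint8);o[:,:400]=cv2.resize(im[130:280,200:300],(400,600),interpolation=cv2.INTER_CUBIC);o[:420,400:]=cv2.resize(im2[150:255,220:320],(400,420),interpolation=cv2.INTER_CUBIC)
cv2.imwrite("pics/s2.png",o[:,:,::-1])
E
```

```text
2.025 [ 0.47862242 -0.02305107  0.15677439] [[-9.518e-01  3.066e-01  6.000e-04]
 [ 3.066e-01  9.518e-01 -0.000e+00]
 [-6.000e-04  1.000e-04 -1.000e+00]] 0.5300699251079535 [ 0.69062772 -0.72489968 -0.57882524] [ 1.67314216e+01  1.20842394e+01 -2.57188580e+01  1.55438246e-02
 -5.21656892e+01 -1.24593276e+02]
```

View pics/s2.png

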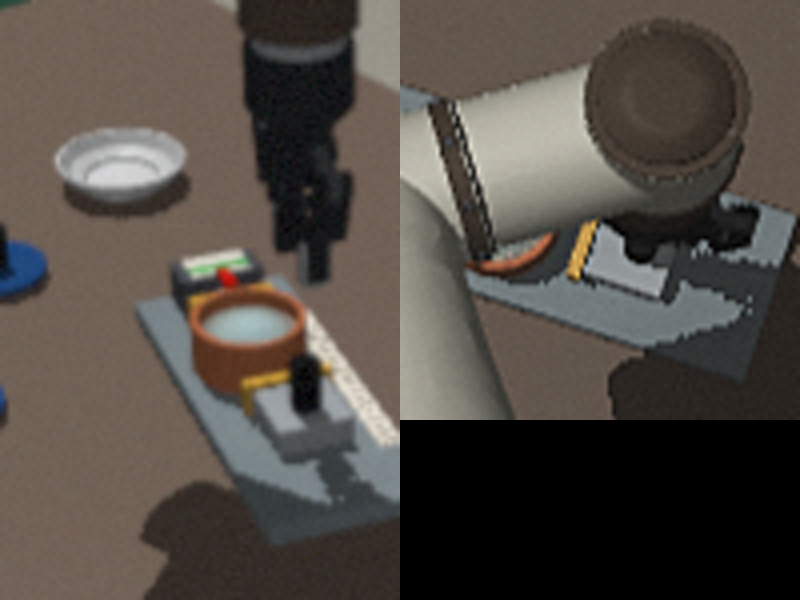

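The side view shows the gripper above the knob line, with the pointer and green band (about 225,270 in the crop) unobstructed. Descending now.

>>> send_rows --increments '[{"tx": 0,"ty": 0,"tz": 0.2,"yaw": 0,"claw": 0.06},{"tx": 0,"ty": 0,"tz": 0.36,"yaw": 0,"claw": 0.06},{"tx": 0,"ty": 0,"tz": 0.48,"yaw": 0,"claw": 0.06},{"tx": 0,"ty": 0,"tz": 0.6,"yaw": 0,"claw": 0.06},{"tx": 0,"ty": 0,"tz": 0.7,"yaw": 0,"claw": 0.06},{"tx": 0,"ty": 0,"tz": 0.7,"yaw": 0,"claw": 0.06},{"tx": 0,"ty": 0,"tz": 0.7,"yaw": 0,"claw": 0.06}]'

```text
clock: 3.0
position: [0.4792, -0.0229, 0.0522]
ee_rot: [[-0.951, 0.308, 0.002], [0.308, 0.951, 0.0], [-0.001, 0.001, -1.0]]
contact_force: [0.5, -0.2, 0.4]
gripper_width: 0.531
grip_force: 0.0
```

>>> send_rows --increments '[{"tx": 0,"ty": 0,"tz": 0,"yaw": 0,"claw": -0.25},{"tx": 0,"ty": 0,"tz": 0,"yaw": 0,"claw": -0.4},{"tx": 0,"ty": 0,"tz": 0,"yaw": 0,"claw": -0.6},{"tx": 0,"ty": 0,"tz": 0,"yaw": 0,"claw": -0.8},{"tx": 0,"ty": 0,"tz": 0,"yaw": 0,"claw": -0.8},{"tx": 0,"ty": 0,"tz": 0,"yaw": 0,"claw": -0.8}]'

```text
clock: 3.75
position: [0.4795, -0.022, 0.0523]
ee_rot: [[-0.952, 0.307, 0.002], [0.307, 0.952, 0.001], [-0.002, 0.002, -1.0]]
contact_force: [-0.9, 4.3, 5.7]
gripper_width: 0.267
grip_force: 29.3
```

>>> send_rows --increments '[{"tx": 0,"ty": 0.02,"tz": 0,"yaw": 0,"claw": -0.8},{"tx": 0,"ty": 0.04,"tz": 0,"yaw": 0,"claw": -0.8},{"tx": 0,"ty": 0.06,"tz": 0,"yaw": 0,"claw": -0.8},{"tx": 0,"ty": 0.08,"tz": 0,"yaw": 0,"claw": -0.8},{"tx": 0,"ty": 0.1,"tz": 0,"yaw": 0,"claw": -0.8},{"tx": 0,"ty": 0.12,"tz": 0,"yaw": 0,"claw": -0.8},{"tx": 0,"ty": 0.14,"tz": 0,"yaw": 0,"claw": -0.8},{"tx": 0,"ty": 0.16,"tz": 0,"yaw": 0,"claw": -0.8},{"tx": 0,"ty": 0.175,"tz": 0,"yaw": 0,"claw": -0.8},{"tx": 0,"ty": 0.175,"tz": 0,"yaw": 0,"claw": -0.8},{"tx": 0,"ty": 0.175,"tz": 0,"yaw": 0,"claw": -0.8}]'

```text
clock: 5.12
position: [0.4869, 0.0006, 0.0523]
ee_rot: [[-0.952, 0.307, 0.0], [0.307, 0.952, -0.002], [-0.001, -0.002, -1.0]]
contact_force: [1.0, -7.2, 6.2]
gripper_width: 0.265
grip_force: 29.5
```

```bash
python3 - <<'E'
from h import *
s=bot.get_state(); print(s['clock'],s['position'],s['contact_force'])
im=bot.get_image("side");cv2.imwrite("pics/side_a.png",im[:,:,::-1])
im=bot.get_image("side");cv2.imwrite("pics/s3.png",cv2.resize(im[185:265,225:325],(750,600),interpolation=cv2.INTER_CUBIC)[:,:,::-1])
E
```

```text
5.125 [0.48687517 0.00063577 0.05227437] [ 0.99786361 -7.21305103  6.1669093 ]
```

View pics/s3.png

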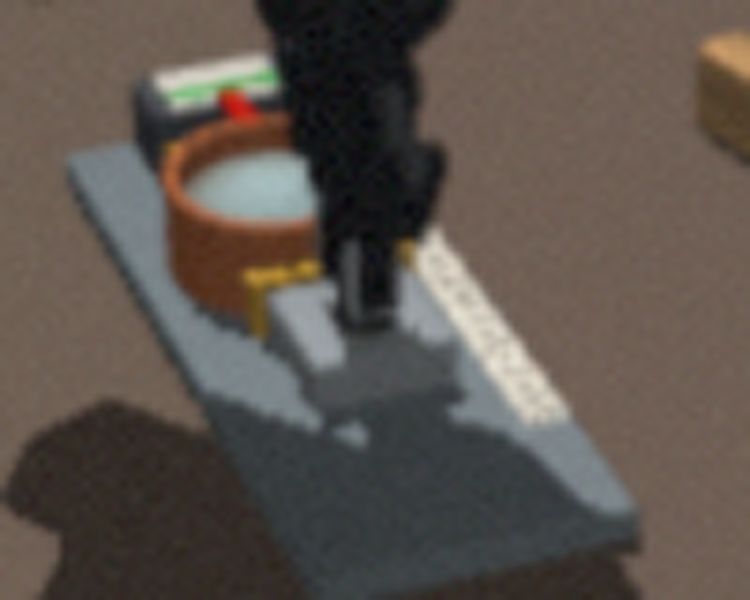

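Jaw is at about 41 mm, the cell is almost in contact with the anvil, and the pointer (235,100 in the crop) hasn't reached the green line. Pushing on.

>>> send_rows --increments '[{"tx": 0,"ty": 0.014,"tz": 0,"yaw": 0,"claw": -0.8},{"tx": 0,"ty": 0.028,"tz": 0,"yaw": 0,"claw": -0.8},{"tx": 0,"ty": 0.042,"tz": 0,"yaw": 0,"claw": -0.8},{"tx": 0,"ty": 0.056,"tz": 0,"yaw": 0,"claw": -0.8},{"tx": 0,"ty": 0.066,"tz": 0,"yaw": 0,"claw": -0.8},{"tx": 0,"ty": 0.066,"tz": 0,"yaw": 0,"claw": -0.8},{"tx": 0,"ty": 0.066,"tz": 0,"yaw": 0,"claw": -0.8}]'

```text
clock: 6.1
position: [0.4898, 0.0096, 0.0522]
ee_rot: [[-0.952, 0.307, -0.0], [0.307, 0.952, -0.003], [-0.001, -0.003, -1.0]]
contact_force: [1.3, -9.1, 5.9]
gripper_width: 0.271
grip_force: 29.5
```

```bash
python3 - <<'E'
from h import *
s=bot.get_state(); P=s['position'][:2]*1000-[499.55,37.45]; print(s['clock'],s['position'],s['contact_force'],"gauge y",P@[.3115,.9503])
im=bot.get_image("side");cv2.imwrite("pics/s4.png",im[:,:,::-1])
b=im[185:265,225:325]; a=cv2.imread("pics/side_a.png")[185:265,225:325,::-1]; z=cv2.imread("pics/side0.png")[185:265,225:325,::-1]
f=lambda x:cv2.resize(x[8:30,12:45],(264*1,176),interpolation=cv2.INTER_CUBIC)
o=np.hstack([f(z),f(a),f(b)]);cv2.imwrite("pics/s4c.png",cv2.resize(o[:,:,::-1],(792,176)))
for x in (z,a,b):
    h=cv2.cvtColor(x[:30,:60],cv2.COLOR_RGB2HSV).astype(int);H,S,V=h[...,0],h[...,1],h[...,2]
    for nm,m in(("red",((H<5)|(H>174))&(S>170)&(V>100)),("green",(H>45)&(H<75)&(S>90)&(V>60))):
        q=np.argwhere(m); print(nm,len(q),q.min(0),q.max(0),q.mean(0).round(1))
E
```

```text
6.1 [0.48981195 0.00957779 0.052248  ] [ 1.28461547 -9.10149693  5.90201815] gauge y -29.520360521914643
red 14 [13 30] [16 33] [14.5 31.5]Traceback (most recent call last):
  File "<stdin>", line 10, in <module>
    return umr_minimum(a, axis, None, out, keepdims, initial, where)
ValueError: zero-size array to reduction operation minimum which has no identity
```

View pics/s4c.png

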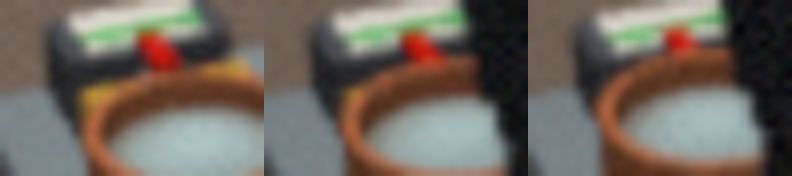

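The pointer has moved into the lower part of the green. Estimated anvil is 4–5.5 mm, so I'll add 1.5 mm, then release and check from above.

>>> send_rows --increments '[{"tx": 0,"ty": 0.006,"tz": 0,"yaw": 0,"claw": -0.8},{"tx": 0,"ty": 0.012,"tz": 0,"yaw": 0,"claw": -0.8},{"tx": 0,"ty": 0.012,"tz": 0,"yaw": 0,"claw": -0.8},{"tx": 0,"ty": 0.012,"tz": 0,"yaw": 0,"claw": -0.8}]'

```text
clock: 6.65
position: [0.4903, 0.011, 0.0523]
ee_rot: [[-0.952, 0.307, -0.0], [0.307, 0.952, -0.003], [-0.001, -0.003, -1.0]]
contact_force: [0.8, -10.3, 6.7]
gripper_width: 0.274
grip_force: 29.6
```

>>> send_rows --increments '[{"tx": 0,"ty": -0.012,"tz": 0,"yaw": 0,"claw": -0.4},{"tx": 0,"ty": -0.012,"tz": 0,"yaw": 0,"claw": -0.3},{"tx": 0,"ty": -0.012,"tz": 0,"yaw": 0,"claw": -0.2},{"tx": 0,"ty": -0.012,"tz": 0,"yaw": 0,"claw": -0.1},{"tx": 0,"ty": -0.012,"tz": 0,"yaw": 0,"claw": -0.1}]'

```text
clock: 7.28
position: [0.4896, 0.0118, 0.0512]
ee_rot: [[-0.952, 0.308, -0.0], [0.308, 0.952, -0.0], [0.0, -0.0, -1.0]]
contact_force: [-0.1, -0.2, -0.4]
gripper_width: 0.453
grip_force: 0.0
```

>>> send_rows --increments '[{"tx": 0,"ty": 0,"tz": -0.15,"yaw": 0,"claw": -0.1},{"tx": 0,"ty": 0,"tz": -0.4,"yaw": 0,"claw": -0.1},{"tx": 0,"ty": 0,"tz": -0.7,"yaw": 0,"claw": -0.1},{"tx": 0,"ty": 0,"tz": -0.8,"yaw": 0,"claw": 0}]'

```text
clock: 7.78
position: [0.491, 0.0121, 0.1743]
ee_rot: [[-0.952, 0.307, 0.005], [0.307, 0.952, 0.001], [-0.005, 0.003, -1.0]]
contact_force: [0.8, 0.3, -1.1]
gripper_width: 0.503
grip_force: 0.0
```

>>> send_rows --increments '[{"tx": 0.15,"ty": 0.3,"tz": 0,"yaw": 0,"claw": 0},{"tx": 0.3,"ty": 0.6,"tz": 0,"yaw": 0,"claw": 0},{"tx": 0.45,"ty": 0.9,"tz": 0,"yaw": 0,"claw": 0},{"tx": 0.5,"ty": 1,"tz": 0,"yaw": 0,"claw": 0}]'

```text
clock: 8.28
position: [0.464, 0.1797, 0.1714]
ee_rot: [[-0.952, 0.305, 0.0], [0.305, 0.952, 0.0], [-0.0, 0.0, -1.0]]
contact_force: [0.4, -0.5, 0.1]
gripper_width: 0.498
grip_force: 0.0
```

>>> send_rows --increments '[{"tx": 0.15,"ty": 0.3,"tz": 0,"yaw": 0,"claw": 0},{"tx": 0.3,"ty": 0.6,"tz": 0,"yaw": 0,"claw": 0},{"tx": 0.45,"ty": 0.9,"tz": 0,"yaw": 0,"claw": 0},{"tx": 0.51,"ty": 1,"tz": 0,"yaw": 0,"claw": 0},{"tx": 0.51,"ty": 1,"tz": 0,"yaw": 0,"claw": 0},{"tx": 0.51,"ty": 1,"tz": 0,"yaw": 0,"claw": 0}]'

```text
clock: 9.02
position: [0.4379, 0.3423, 0.1711]
ee_rot: [[-0.951, 0.309, -0.001], [0.309, 0.951, -0.001], [0.0, -0.001, -1.0]]
contact_force: [0.1, 0.3, 0.6]
gripper_width: 0.5
grip_force: 0.0
```

```bash
python3 - <<'E'
from h import *
s=bot.get_state(); print(s['clock'],s['position'],s['contact_force'],s['joints'].round(1))
im=np.mean([bot.get_image("top").astype(float) for _ in range(6)],0).astype(np.uint8);sd=bot.get_image("side")
np.save("t5.npy",im)
o=np.zeros((600,800,3),np.uint8);o[:360]=cv2.resize(im[165:255,195:395],(800,360),interpolation=cv2.INTER_CUBIC);o[360:600,:400]=cv2.resize(sd[175:235,230:330],(400,240),interpolation=cv2.INTER_CUBIC);o[360:600,400:]=cv2.resize(sd[140:212,150:270],(400,240),interpolation=cv2.INTER_CUBIC)
cv2.imwrite("pics/s5.png",o[:,:,::-1])
E
```

```text
9.025 [0.43788228 0.34231922 0.17113075] [0.14845725 0.25962691 0.6135538 ] [  54.7   18.3  -14.4   -0.   -57.4 -162.7]
```

View pics/s5.png

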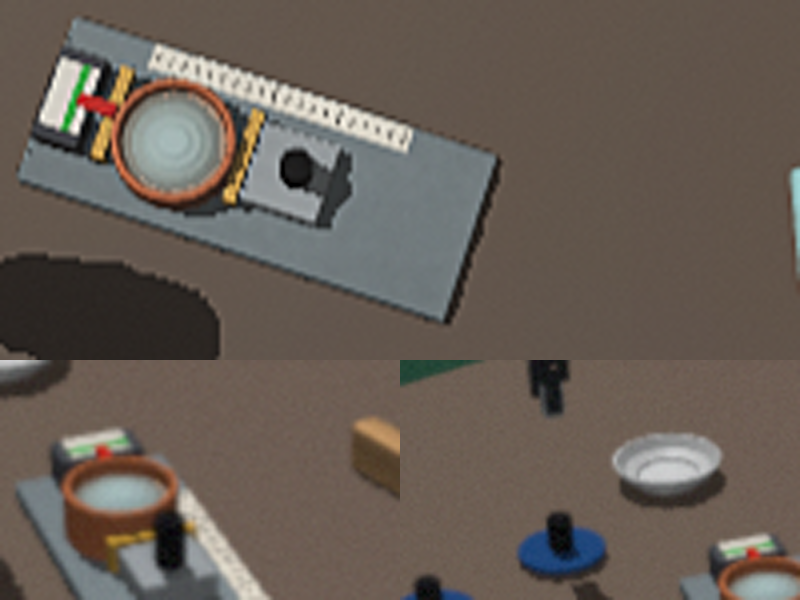

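Top crop: the pointer tip (80,100) stands in the middle of the green band (70–88), and the cell is held at both pads. The gripper is above the target cover (side crop: fingers (550,400), cover knob (558,530)). Descending to the cover.

>>> send_rows --increments '[{"tx": 0.005,"ty": 0.024,"tz": 0.2,"yaw": 0,"claw": 0.1},{"tx": 0.005,"ty": 0.024,"tz": 0.45,"yaw": 0,"claw": 0.1},{"tx": 0.005,"ty": 0.024,"tz": 0.65,"yaw": 0,"claw": 0.1},{"tx": 0.005,"ty": 0.024,"tz": 0.8,"yaw": 0,"claw": 0.1},{"tx": 0.005,"ty": 0.024,"tz": 0.9,"yaw": 0,"claw": 0.1},{"tx": 0.005,"ty": 0.024,"tz": 0.9,"yaw": 0,"claw": 0.1}]'

```text
clock: 10.12
position: [0.438, 0.3469, 0.0355]
ee_rot: [[-0.951, 0.308, -0.001], [0.308, 0.951, -0.002], [0.001, -0.002, -1.0]]
contact_force: [0.6, 0.8, -0.1]
gripper_width: 0.546
grip_force: 0.0
```

>>> send_rows --increments '[{"tx": 0,"ty": 0,"tz": 0.06,"yaw": 0,"claw": 0.1},{"tx": 0,"ty": 0,"tz": 0.11,"yaw": 0,"claw": 0.1},{"tx": 0,"ty": 0,"tz": 0.12,"yaw": 0,"claw": 0.1},{"tx": 0,"ty": 0,"tz": 0.12,"yaw": 0,"claw": 0.1}]'

```text
clock: 10.62
position: [0.4383, 0.3474, 0.0184]
ee_rot: [[-0.951, 0.308, 0.0], [0.308, 0.951, 0.0], [-0.0, 0.0, -1.0]]
contact_force: [0.8, 0.4, -0.2]
gripper_width: 0.555
grip_force: 0.0
```

>>> send_rows --increments '[{"tx": 0,"ty": 0,"tz": 0,"yaw": 0,"claw": -0.1},{"tx": 0,"ty": 0,"tz": 0,"yaw": 0,"claw": -0.25},{"tx": 0,"ty": 0,"tz": 0,"yaw": 0,"claw": -0.4},{"tx": 0,"ty": 0,"tz": 0,"yaw": 0,"claw": -0.7},{"tx": 0,"ty": 0,"tz": 0,"yaw": 0,"claw": -0.8},{"tx": 0,"ty": 0,"tz": 0,"yaw": 0,"claw": -0.8}]' --squeeze 40

```text
clock: 11.38
position: [0.4385, 0.3477, 0.0187]
ee_rot: [[-0.951, 0.308, 0.001], [0.308, 0.951, 0.001], [-0.0, 0.001, -1.0]]
contact_force: [-1.0, 0.9, 4.2]
gripper_width: 0.289
grip_force: 39.3
```

```bash
python3 - <<'E'
from h import *
s=bot.get_state(); print(s['clock'],s['position'],s['contact_force'],s['joints'].round(1),s['gripper_width'])
im=np.load("t5.npy"); H,S,V=[c.astype(int) for c in cv2.split(cv2.cvtColor(im,cv2.COLOR_RGB2HSV))]
m=((H<15)&(S>110)&(V>70)); k=np.zeros(m.shape,np.uint8); k[180:222,222:256]=m[180:222,222:256]
n,l,st,c=cv2.connectedComponentsWithStats(k,connectivity=8); i=1+st[1:,4].argmax(); k=(l==i).astype(np.uint8); print(st[i])
h=cv2.convexHull(cv2.findNonZero(k)); e=cv2.fitEllipse(h); print(e)
P=np.array([onz("top",*p[0],.06)[:2]*1000 for p in h],np.float32); print("rim circle",cv2.minEnclosingCircle(P),"ell",onz("top",*e[0],.06)*1000)
g=np.array([499.55,37.45]);u=np.array([.3115,.9503]);r=np.array([u[1],-u[0]])
for C in(cv2.minEnclosingCircle(P)[0],onz("top",*e[0],.06)[:2]*1000): print("gauge",(C-g)@r,(C-g)@u)
E
```

```text
11.375 [0.43847811 0.34774952 0.01872023] [-1.00779106  0.93600432  4.16955725] [  55.    29.7  -22.9    0.   -37.4 -162.9] 0.28888969510548923
[222 185  32  31 217]
((237.33187866210938, 199.4625244140625), (30.533639907836914, 32.49917984008789), 108.00921630859375)
rim circle ((515.550048828125, 100.58192443847656), 48.79570770263672) ell [512.30041774  98.89786151  60.        ]
gauge -4.460748061218271 64.9782830038452
gauge -7.02428687811898 62.36565792130967
```

```bash
python3 - <<'E'
from h import *
from scipy.optimize import least_squares
g=np.array([499.55,37.45]);u=np.array([.3115,.9503]);r=np.array([u[1],-u[0]])
for nm,im in(("t0",cv2.imread("pics/top0.png")[:,:,::-1].copy()),("t5",np.load("t5.npy"))):
    H,S,V=[c.astype(int) for c in cv2.split(cv2.cvtColor(im,cv2.COLOR_RGB2HSV))]
    m=((H>5)&(H<16)&(S>120)&(V>70)); x0=238 if nm=="t5" else 244.5; y0=200 if nm=="t5" else 202
    q=np.argwhere(m)[:,::-1]; q=q[np.hypot(q[:,0]-x0,q[:,1]-y0)<19]
    P=np.array([onz("top",*p,.06)[:2]*1000 for p in q])
    # rim annulus 39..45: mean radius 42
    f=lambda t:np.hypot(*(P-t[:2]).T)-t[2]
    s=least_squares(f,[*P.mean(0),42],loss="soft_l1",f_scale=2); c=s.x[:2]
    print(nm,len(q),s.x.round(2),"rms",np.sqrt(np.mean(s.fun**2)).round(2),"gauge",((c-g)@r).round(2),((c-g)@u).round(2))
    k=np.argwhere(V<35)[:,::-1]; kc=(280,211) if nm=="t0" else (195+297/4,165+168/4); k=k[np.hypot(*(k-kc).T)<6].mean(0); print("knob",k,onz("top",*k,.07)*1000)
E
```

```text
t0 196 [505.73  80.16  41.63] rms 1.84 gauge -7.43 42.51
knob [279.8852459  210.80327869] [478.17071031 -21.832527    70.        ]
t5 204 [511.84  97.86  41.88] rms 2.19 gauge -7.14 61.24
knob [268.63934426 206.96721311] [489.05446929   9.85350716  70.        ]
```

>>> send_rows --increments '[{"tx": 0,"ty": 0,"tz": -0.05,"yaw": 0,"claw": -0.8},{"tx": 0,"ty": 0,"tz": -0.15,"yaw": 0,"claw": -0.8},{"tx": 0,"ty": 0,"tz": -0.3,"yaw": 0,"claw": -0.8},{"tx": 0,"ty": 0,"tz": -0.5,"yaw": 0,"claw": -0.8},{"tx": 0,"ty": 0,"tz": -0.7,"yaw": 0,"claw": -0.8},{"tx": 0,"ty": 0,"tz": -0.8,"yaw": 0,"claw": -0.8},{"tx": 0,"ty": 0,"tz": -0.8,"yaw": 0,"claw": -0.8}]'

```text
clock: 12.25
position: [0.4384, 0.3477, 0.1394]
ee_rot: [[-0.951, 0.308, 0.001], [0.308, 0.951, 0.002], [-0.0, 0.002, -1.0]]
contact_force: [0.6, 0.6, -1.6]
gripper_width: 0.29
grip_force: 39.4
```

>>> send_rows --increments '[{"tx": -0.08,"ty": -0.12,"tz": 0,"yaw": 0,"claw": -0.8},{"tx": -0.2,"ty": -0.3,"tz": 0,"yaw": 0,"claw": -0.8},{"tx": -0.35,"ty": -0.51,"tz": 0,"yaw": 0,"claw": -0.8},{"tx": -0.49,"ty": -0.715,"tz": 0,"yaw": 0,"claw": -0.8}]'

```text
clock: 12.75
position: [0.4745, 0.22, 0.1368]
ee_rot: [[-0.951, 0.308, -0.003], [0.308, 0.951, -0.002], [0.002, -0.003, -1.0]]
contact_force: [0.3, 0.2, -1.5]
gripper_width: 0.293
grip_force: 39.4
```

>>> send_rows --increments '[{"tx": -0.14,"ty": -0.2,"tz": 0,"yaw": 0,"claw": -0.8},{"tx": -0.28,"ty": -0.4,"tz": 0,"yaw": 0,"claw": -0.8},{"tx": -0.4,"ty": -0.6,"tz": 0,"yaw": 0,"claw": -0.8},{"tx": -0.49,"ty": -0.715,"tz": 0,"yaw": 0,"claw": -0.8},{"tx": -0.49,"ty": -0.715,"tz": 0,"yaw": 0,"claw": -0.8},{"tx": -0.49,"ty": -0.715,"tz": 0,"yaw": 0,"claw": -0.8},{"tx": -0.49,"ty": -0.715,"tz": 0,"yaw": 0,"claw": -0.8}]'

```text
clock: 13.62
position: [0.5117, 0.0984, 0.138]
ee_rot: [[-0.952, 0.307, -0.001], [0.307, 0.952, -0.0], [0.001, -0.0, -1.0]]
contact_force: [0.2, -0.8, -2.0]
gripper_width: 0.291
grip_force: 39.5
```

>>> send_rows --increments '[{"tx": -0.002,"ty": 0,"tz": 0.1,"yaw": 0,"claw": -0.8},{"tx": -0.002,"ty": 0,"tz": 0.2,"yaw": 0,"claw": -0.8},{"tx": -0.002,"ty": 0,"tz": 0.3,"yaw": 0,"claw": -0.8},{"tx": -0.002,"ty": 0,"tz": 0.36,"yaw": 0,"claw": -0.8},{"tx": -0.002,"ty": 0,"tz": 0.36,"yaw": 0,"claw": -0.8},{"tx": -0.002,"ty": 0,"tz": 0.36,"yaw": 0,"claw": -0.8}]'

```text
clock: 14.38
position: [0.5127, 0.0981, 0.0846]
ee_rot: [[-0.951, 0.308, 0.001], [0.308, 0.951, 0.0], [-0.001, 0.0, -1.0]]
contact_force: [0.4, -0.0, -0.5]
gripper_width: 0.293
grip_force: 39.5
```

```bash
python3 - <<'E'
from h import *
s=bot.get_state(); print(s['clock'],s['position'],s['contact_force'])
im=np.mean([bot.get_image("side").astype(float) for _ in range(4)],0).astype(np.uint8)
cv2.imwrite("pics/s6.png",cv2.resize(im[170:240,220:310],(771,600),interpolation=cv2.INTER_CUBIC)[:,:,::-1])
# extreme columns: blue disc vs copper in side view
H,S,V=[c.astype(int) for c in cv2.split(cv2.cvtColor(im,cv2.COLOR_RGB2HSV))]
box=np.zeros(H.shape,bool);box[175:240,230:300]=1
b=np.argwhere((H>100)&(H<130)&(S>110)&(V>40)&box);c=np.argwhere((H>3)&(H<16)&(S>110)&(V>60)&box)
print("blue",b.min(0),b.max(0),"cop",c.min(0),c.max(0))
E
```

```text
14.375 [0.51273129 0.0980876  0.08461049] [ 0.41694697 -0.04496187 -0.54992376]
blue [195 245] [208 273] cop [206 245] [224 273]
```

View pics/s6.png

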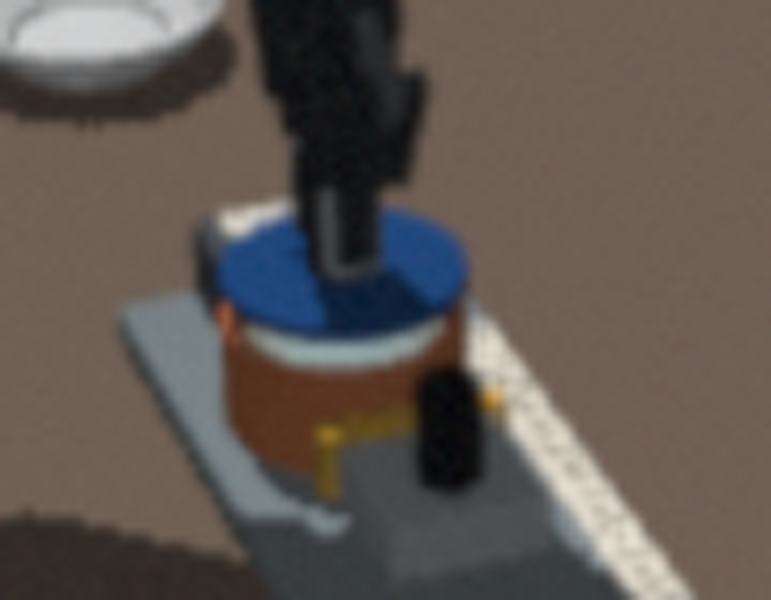

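The side crop shows the disc (217–470, row 270) centred over the cell (225–470) within about 1 mm. Lowering gently and watching the force.

>>> send_rows --increments '[{"tx": 0,"ty": 0,"tz": 0.015,"yaw": 0,"claw": -0.8},{"tx": 0,"ty": 0,"tz": 0.03,"yaw": 0,"claw": -0.8},{"tx": 0,"ty": 0,"tz": 0.045,"yaw": 0,"claw": -0.8},{"tx": 0,"ty": 0,"tz": 0.055,"yaw": 0,"claw": -0.8},{"tx": 0,"ty": 0,"tz": 0.055,"yaw": 0,"claw": -0.8}]'

```text
clock: 15.2
position: [0.5122, 0.0979, 0.0759]
ee_rot: [[-0.951, 0.308, -0.0], [0.308, 0.951, -0.0], [0.0, -0.0, -1.0]]
contact_force: [0.3, -0.5, -1.6]
gripper_width: 0.29
grip_force: 39.5
```

>>> send_rows --increments '[{"tx": 0,"ty": 0,"tz": 0.008,"yaw": 0,"claw": -0.8},{"tx": 0,"ty": 0,"tz": 0.016,"yaw": 0,"claw": -0.8},{"tx": 0,"ty": 0,"tz": 0.022,"yaw": 0,"claw": -0.8},{"tx": 0,"ty": 0,"tz": 0.022,"yaw": 0,"claw": -0.8},{"tx": 0,"ty": 0,"tz": 0.022,"yaw": 0,"claw": -0.8}]'

```text
clock: 15.82
position: [0.5124, 0.098, 0.0728]
ee_rot: [[-0.951, 0.308, 0.0], [0.308, 0.951, 0.0], [-0.0, 0.0, -1.0]]
contact_force: [-0.1, 0.7, -1.5]
gripper_width: 0.294
grip_force: 39.4
```

>>> send_rows --increments '[{"tx": 0,"ty": 0,"tz": 0.004,"yaw": 0,"claw": -0.8},{"tx": 0,"ty": 0,"tz": 0.007,"yaw": 0,"claw": -0.8},{"tx": 0,"ty": 0,"tz": 0.007,"yaw": 0,"claw": -0.8}]'

```text
clock: 16.2
position: [0.5124, 0.098, 0.0727]
ee_rot: [[-0.951, 0.308, 0.0], [0.308, 0.951, -0.0], [-0.0, 0.0, -1.0]]
contact_force: [-3.6, -0.5, 6.2]
gripper_width: 0.292
grip_force: 40.0
```

Contact at exactly the expected height (TCP 72.7 mm). Releasing and lifting.

>>> send_rows --increments '[{"tx": 0,"ty": 0,"tz": -0.004,"yaw": 0,"claw": -0.3},{"tx": 0,"ty": 0,"tz": -0.004,"yaw": 0,"claw": -0.2},{"tx": 0,"ty": 0,"tz": -0.004,"yaw": 0,"claw": -0.1},{"tx": 0,"ty": 0,"tz": -0.004,"yaw": 0,"claw": 0},{"tx": 0,"ty": 0,"tz": -0.004,"yaw": 0,"claw": 0}]'

```text
clock: 16.82
position: [0.5123, 0.0979, 0.0722]
ee_rot: [[-0.951, 0.308, -0.0], [0.308, 0.951, -0.0], [0.0, -0.0, -1.0]]
contact_force: [-0.0, -0.5, -0.4]
gripper_width: 0.501
grip_force: 0.0
```

>>> send_rows --increments '[{"tx": 0,"ty": 0,"tz": -0.1,"yaw": 0,"claw": 0},{"tx": 0,"ty": 0,"tz": -0.3,"yaw": 0,"claw": 0},{"tx": 0,"ty": 0,"tz": -0.6,"yaw": 0,"claw": 0},{"tx": 0,"ty": 0,"tz": -0.9,"yaw": 0,"claw": 0}]'

```text
clock: 17.32
position: [0.5123, 0.0978, 0.2098]
ee_rot: [[-0.951, 0.308, 0.001], [0.308, 0.951, 0.0], [-0.001, 0.001, -1.0]]
contact_force: [0.9, -0.3, -0.1]
gripper_width: 0.498
grip_force: 0.0
```

>>> send_rows --increments '[{"tx": 0.3,"ty": 0.2,"tz": 0,"yaw": 0,"claw": 0},{"tx": 0.5,"ty": 0.5,"tz": 0,"yaw": 0,"claw": 0},{"tx": 0.5,"ty": 0.8,"tz": 0,"yaw": 0,"claw": 0},{"tx": 0.5,"ty": 1,"tz": 0,"yaw": 0,"claw": 0},{"tx": 0.5,"ty": 1,"tz": 0,"yaw": 0,"claw": 0},{"tx": 0.5,"ty": 1,"tz": 0,"yaw": 0,"claw": 0}]'

```text
clock: 18.08
position: [0.4869, 0.2633, 0.2078]
ee_rot: [[-0.951, 0.308, -0.0], [0.308, 0.951, 0.0], [0.0, 0.0, -1.0]]
contact_force: [0.2, -1.3, 0.2]
gripper_width: 0.496
grip_force: 0.0
```

```bash
python3 - <<'E'
from h import *
s=bot.get_state(); print(s['clock'],s['position'],s['contact_force'])
im=bot.get_image("top");sd=bot.get_image("side")
o=np.zeros((600,800,3),np.uint8);o[:300]=cv2.resize(im[170:245,195:395],(800,300),interpolation=cv2.INTER_CUBIC);o[300:600,:500]=cv2.resize(sd[175:235,230:330],(500,300),interpolation=cv2.INTER_CUBIC)
cv2.imwrite("pics/s7.png",o[:,:,::-1])
H,S,V=[c.astype(int) for c in cv2.split(cv2.cvtColor(im,cv2.COLOR_RGB2HSV))]
m=((H>100)&(H<130)&(S>110)&(V>40));q=np.argwhere(m)[:,::-1].astype(np.int32);q=q[np.hypot(q[:,0]-237,q[:,1]-199)<22]
h=cv2.convexHull(q);P=np.array([onz("top",*p[0],.065)[:2]*1000 for p in h],np.float32);print(cv2.minEnclosingCircle(P))
E
```

```text
18.075 [0.48689224 0.26332366 0.20779254] [ 0.15346208 -1.28683345  0.20404973]
((512.8746948242188, 97.08983612060547), 45.08397674560547)
```

View pics/s7.png

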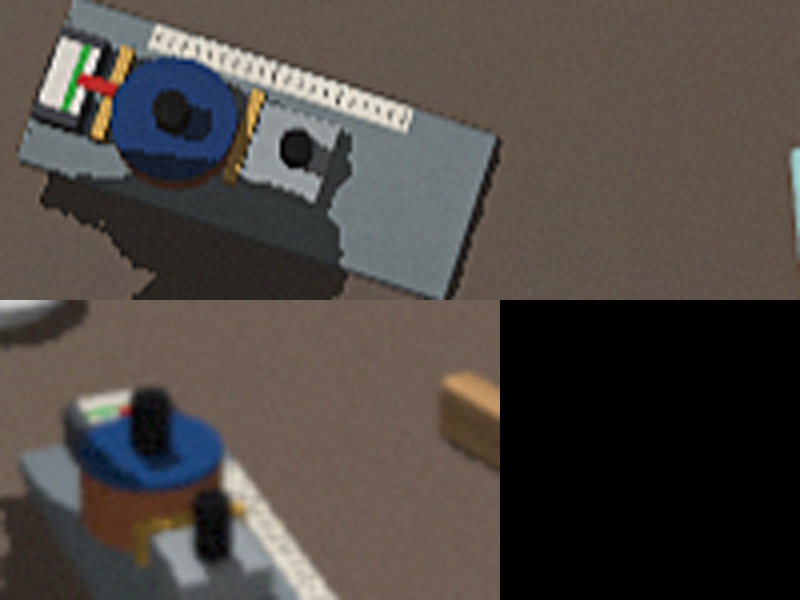

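The cover sits flat and flush on the cell. Its centre measures (512.9, 97.1) mm against (512, 98) mm for the cell. The pointer tip (80,80) is still inside the green band, and the arm is clear. Handing in.

```bash
python3 -c "
from rig import bot
print(bot.finish_job())"
```

```text
the job is handed in; nothing more can be done
None
```

I handed the job in at about 18 s: the jaw is shut on the cell with the pointer in the green band, and the dust cover sits flush on the rim, centred to about 1–2 mm by camera; the hand-in returned no verdict.

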